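Set up the light path of a photometer on an optical rail

TASK

Set up the photometer's light path: seat four holders upright and squarely on the optical rail, one at each white line, so that the lens is next to the lamp, the sample cell is next to the white sphere, the pinhole stands between the lens and the green filter, and the green filter stands between the pinhole and the cell. Do not tip the holders, and leave the spare red filter and the vial where they are.

Things in the scene. Friction and masses are not known exactly. Their poses are not given: they have to be found in the camera images.
- rail: Optical rail, fixed: black base plate 340 x 74 x 6 mm with an aluminium rail 30 mm wide (y) on it, edges rounded, flat top 24 mm above the worktop. Origin: centre of the underside, x along the rail. White cross lines (the seats) at x = -82.5, -27.5, 27.5, 82.5 mm. A seated holder's origin is 12 mm above the worktop.
- lamp: Lamp, fixed on either end of the rail: black upright round finned housing 41 mm in diameter, with a warm yellow window and a yellow cap; top 95 mm above the worktop. Origin on the rail's centre line, 12 mm above the worktop, 142.5 mm from the rail's middle, 60 mm from the nearest white line.
- sphere: White integrating sphere (the detector), 48 mm in diameter with black ports, fixed on the rail's other end; top 82 mm above the worktop. Origin on the rail's centre line, 12 mm above the worktop, 142.5 mm from the rail's middle.
- lens: Lens holder, 0.13 kg: upright square plate 40 mm wide (y), 12 mm thick (x), z = 26 to 66 mm, bare aluminium with a clear lens. Foot: black carrier 40 (x) x 54 (y) x 18 mm, grooved underneath along x (36 mm wide, 12 mm deep) to straddle the rail, either way round. Origin: centre of the underside, z up.
- pinhole: Pinhole holder, 0.13 kg: upright square plate 40 mm wide (y), 12 mm thick (x), z = 26 to 66 mm, black with a brass disc, brass patch on the top edge. Foot: black carrier 40 (x) x 54 (y) x 18 mm, grooved underneath along x (36 mm wide, 12 mm deep) to straddle the rail, either way round. Origin: centre of the underside, z up.
- green_filter: Green filter holder, 0.13 kg: upright square plate 40 mm wide (y), 12 mm thick (x), z = 26 to 66 mm, green with green glass. Foot: black carrier 40 (x) x 54 (y) x 18 mm, grooved underneath along x (36 mm wide, 12 mm deep) to straddle the rail, either way round. Origin: centre of the underside, z up.
- cell: Sample cell holder, 0.13 kg: white upright block 40 mm wide (y), 20 mm thick (x), z = 26 to 66 mm; a clear square cell, 12.5 mm, with a blue cap stands out of its middle to z = 74 mm. Foot: black carrier 40 (x) x 54 (y) x 18 mm, grooved underneath along x (36 mm wide, 12 mm deep) to straddle the rail, either way round. Origin: centre of the underside, z up.
- red_filter: Spare red filter holder, to be left standing: upright square plate 40 mm wide (y), 12 mm thick (x), z = 26 to 66 mm, red with red glass. Foot: black carrier 40 (x) x 54 (y) x 18 mm, grooved underneath along x (36 mm wide, 12 mm deep) to straddle the rail, either way round. Origin: centre of the underside, z up.
- vial: Bystander: glass vial with a black cap, 16 mm in diameter, 51 mm tall, standing; origin under its centre.
- tube_heater: Fixed equipment, not part of the job: a white box-shaped tube heater on legs, 75 (x) x 135 (y) mm, 212 mm tall; origin under its centre. Pass round it or well above it.
Mind the look-alikes: they are no part of the job. Leave any pink look-alike of the green_filter alone.

How it is judged:
By the outcome, as a careful person would: the job done as asked, in the order asked, and still so for the second after the job is handed in, with the robot touching nothing.
It also fails if it takes over 83 s, if anything falls off the work surface, if the arm or the gripper's body presses on something with over 40 N, if the wrist force passes 120 N, or if a joint passes its speed limit or range.

ROBOT

A 6-joint arm with a two-finger parallel gripper is mounted at the origin on a cart in front of the work surface, level with it; the furniture and walls round the work are solid. World frame = base frame: x ahead of the robot, y to its left, z up, the work surface at z = 0. Lengths are in mm, angles in rad, forces in N, time in s.
With the tool pointing down it reaches from about 325 to 900 mm from the base axis. Payload 6.1 kg.
Tool frame: the origin (TCP) lies on the mounting face of the last link; the fingertips stand 173 mm ahead of it and the grasp point (between the pads) lies manip.tcp_to_grasp ahead of it (manip.tcp_to_grasp is the distance from the TCP to the grasp point, in mm); z points along the fingers, y is the direction in which the jaws open and shut (so a half turn about z gives the same grasp; the last joint's range is limited). The gripper opens to 85 mm and grips with 20 to 120 N. Pads are 22 mm wide; open, the fingers measure 114 mm over their backs; the gripper's body (76 mm by 85 mm) begins 54 mm behind the grasp point. The pads swing forward as they close: fully open they stand 13 mm farther back than shut.
Start: joints at [1.148, 0.22, 1.526, -0, 1.395, -0.126], TCP at [182.787, 597.667, 404.7] pointing down, gripper open.
Joint ranges: [-2.98, 2.98], [-0.91, 2.08], [0.09, 2.57], [-1.24, 4.39], [0.2, 2.65], [-2.68, 2.68]. Speed limits (rad/s): [2.57, 2.57, 3.01, 3.14, 3.14, 3.14].

INTERFACE

Orientations are given as a rotation vector (axis times angle).
In Python, from plant import manip gives the robot as it stands.
- The arm moves only by the tool drive_tool, never from a script. Its argument "moves" is a list of rows, each an object with "rot": the turn, a rotation vector about the world's x, y, z in rad, a list of three; "linear": the shift along the world's x, y, z in m, a list of three; "gripper": the closure, from 0 (fully open) to 1 (shut). A call has 1 to 20 rows; each row is the pose to reach, as a shift and turn from the pose commanded when the call began; what a row does not reach only later rows make up. A row lasts 1/12 s, in which the tool goes at most 41.7 mm and 7.16 degrees, less where a joint would pass 70% of its speed; a pose out of reach is approached as far as the arm can. A call with a gripper value outside its range is refused whole. The fingers move at their own pace and stop on an object; the grip force is fixed at half the most. Time passes only in rows, so rows that repeat a pose let the fingers close. It gives the time, the measured TCP pose, the force and the opening at its end, in the units of the state.
- manip.observe(): the state, without advancing time (a new reading comes with each control period).
- manip.snapshot(name): name is "side" or "top"; returns the picture (400x640x3 uint8, red, green, blue); there is no depth.
- manip.get_calibration(name): a dict with "vfov" (degrees; the focal length in pixels is half the picture's height over the tangent of half this angle, whatever the lens; pixels are square), "cx", "cy" (the principal point, pixels), "R" (3x3) and "t" (3): a world point X has camera coordinates R X + t. Camera axes: x right, y down, z forward; pixel columns grow to the right and rows downward; lengths in mm; the calibration is good to about 2 mm. A picture is of the moment at which its call begins. get_calibration takes no time and is no camera call.
- manip.finish_job(): hands the job in, once; it reports no verdict.
The state is a dict: "clock": time; "joint_positions": joint angles; "joint_velocities": joint speeds; "effort": joint torques, N m; "position": TCP position; "orientation": TCP orientation; "ft_force": force on the tool from outside, world axes, zero at the start; "ft_torque": the same for the moment, N m; "finger_gap": opening from 0.0 (shut) to 1.0 (fully open).
Only numpy, scipy, OpenCV 4.12 (cv2) and the standard library are available. Lean on these libraries where they do the work, as an engineer would, in place of code of your own. Each camera call takes 0.05 s, during which the arm holds its last target. There are 200 camera calls.

## Working session

There is one attempt and no reset: what is moved stays moved. The work goes in short steps, Python scripts to look and compute and a tool call to move; the robot and the scene stay as the last step left them, time stands still between calls to the robot, and variables do not carry over. Pictures are saved under pics/ and viewed, about 12 in all and at most 16, crops included, and the job is handed in when it is done.

Besides the shell and the picture viewer there is one more tool, called after "Request:" as a command line: name --argument value ..., lists and objects as JSON in quotes. drive_tool: Moves the arm, as the interface text tells. Its arguments: {"type":"object","properties":{"moves":{"type":"array","items":{"type":"object","properties":{"rot":{"type":"array","items":{"type":"number"}},"linear":{"type":"array","items":{"type":"number"}},"gripper":{"type":"number"}}}}},"required":["moves"]}

```bash
mkdir -p pics; ls; python3 - <<'E'
from plant import manip
import cv2
print(manip.observe(), manip.tcp_to_grasp)
for n in("side","top"):
    im=manip.snapshot(n); cv2.imwrite(f"pics/{n}0.png",im[:,:,::-1])
    print(n,manip.get_calibration(n))
E
```

```text
pics
{'clock': 0.0, 'joint_positions': array([ 1.14788154e+00,  2.21240033e-01,  1.52760594e+00,  8.88858606e-06,
        1.39471969e+00, -1.26094181e-01]), 'joint_velocities': array([-0.00107129, -0.00071259,  0.00204965,  0.001325  ,  0.00097941,
        0.00042335]), 'effort': array([-2.57355259e-04, -4.96899390e+01, -3.89393699e+01, -3.25433884e-04,
        1.11365737e-02,  5.05868013e-05]), 'position': array([182.68791296, 597.42160464, 403.59303994]), 'orientation': array([-4.64456937e-01, -3.10651932e+00,  2.97892321e-03]), 'ft_force': array([ 0.39119248, -0.77386844,  1.05756539]), 'ft_torque': array([-0.01364789, -0.00189483,  0.01434536]), 'finger_gap': 1.001948328845398} 154.70000000000002
side {'vfov': 47.67010233785578, 'cx': 329.7261204938412, 'cy': 210.50629954525465, 'R': array([[-0.99970518,  0.01670842, -0.01761742],
       [ 0.02421487,  0.63274765, -0.77397936],
       [-0.00178459, -0.77417779, -0.6329657 ]]), 't': array([ 516.16322087,  -81.02623814, 1144.54782955])}
top {'vfov': 56.960932461938, 'cx': 318.6803176954531, 'cy': 198.72282960945896, 'R': array([[-0.00886309, -0.99946722,  0.03141199],
       [-0.98114266,  0.00262645, -0.19326712],
       [ 0.19308165, -0.03253259, -0.98064321]]), 't': array([148.4204132 , 519.79043746, 953.8124561 ])}
```

View pics/top0.png

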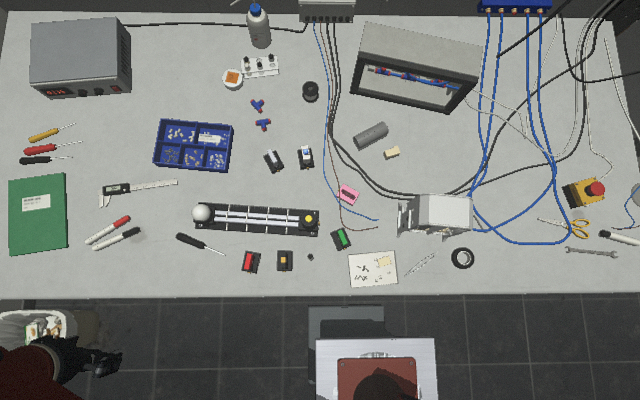

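View pics/side0.png

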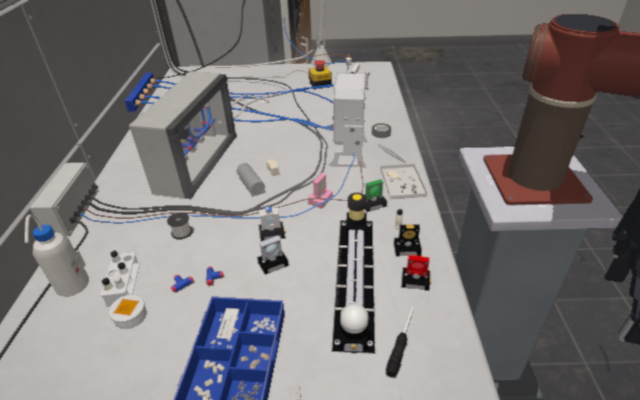

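Top view: sphere (200,213) and lamp (308,218) on the rail. The candidates:
- **Lens and cell:** the pair at (273,160) and (305,157).
- **Red filter:** (250,262).
- **Pinhole:** (285,260).
- **Vial:** (310,256).
- **Green filter:** (341,239).
- **Pink look-alike:** (349,195), to be left alone.

An enlarged crop will confirm these.

```bash
python3 - <<'E'
import cv2
a=cv2.imread("pics/top0.png")[140:280,185:370]
cv2.imwrite("pics/topc.png",cv2.resize(a,None,fx=4.28,fy=4.28,interpolation=cv2.INTER_CUBIC))
a=cv2.imread("pics/side0.png")[165:355,240:450]
cv2.imwrite("pics/sidec.png",cv2.resize(a,None,fx=3.1,fy=3.1,interpolation=cv2.INTER_CUBIC))
E
```

```text
(no output)
```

View pics/topc.png

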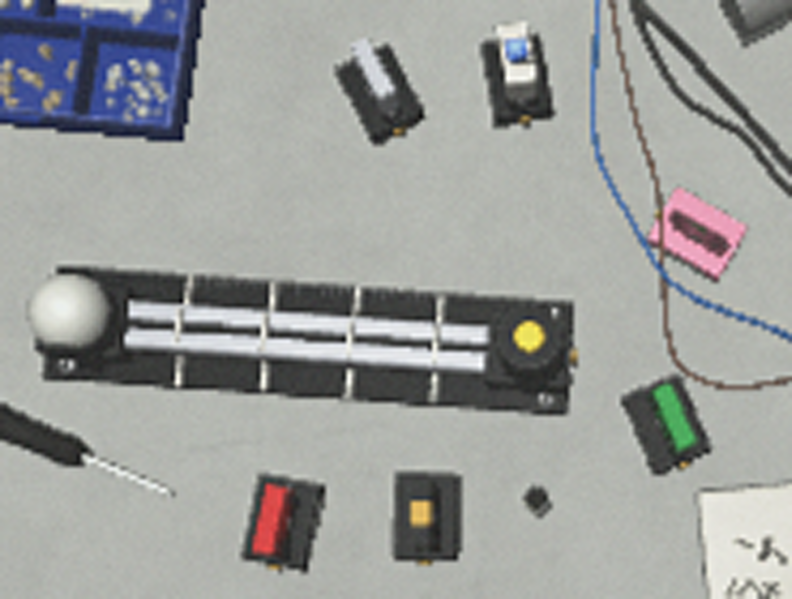

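View pics/sidec.png

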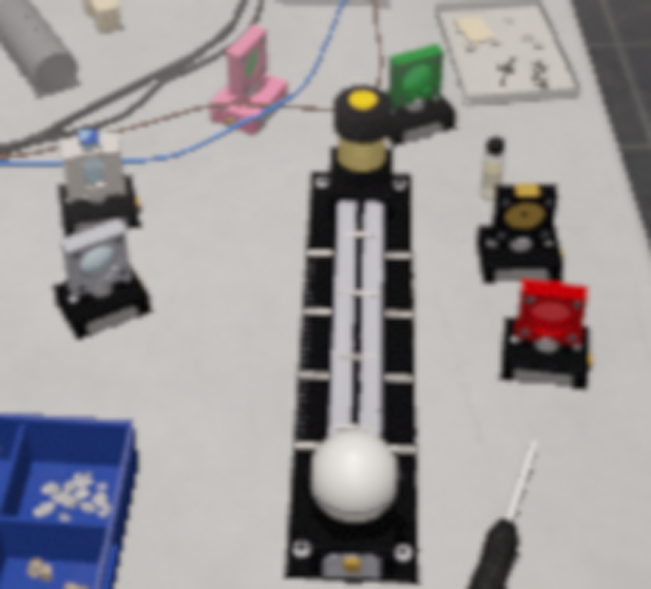

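The crops agree in both views: lens at (273,160), cell with blue cap (305,157), pinhole with brass patch (285,260), green (341,239). Red (250,262) and the all-pink one (349,195) stay. Next I fit the poses on silhouettes in both views.

```bash
cat > h.py <<'E'
import numpy as np, cv2
from scipy.optimize import least_squares, minimize
from plant import manip
C={n:manip.get_calibration(n) for n in("top","side")}
def proj(n,P):
    c=C[n]; f=200/np.tan(np.radians(c["vfov"]/2)); p=np.atleast_2d(P)@c["R"].T+c["t"]
    return p[:,:2]/p[:,2:]*f+[c["cx"],c["cy"]]
def place(q,P):
    c,s=np.cos(q[2]),np.sin(q[2]); P=np.array(P,float)
    return np.c_[q[0]+c*P[:,0]-s*P[:,1],q[1]+s*P[:,0]+c*P[:,1],P[:,2]]
def box(x,y,z0,z1): return [[a,b,c] for a in(-x,x) for b in(-y,y) for c in(z0,z1)]
def back(n,uv,z):
    return least_squares(lambda p:(proj(n,[p[0],p[1],z])-uv).ravel(),[400,100]).x
K=4
def sil(n,q,x0,y0,w,h,t,dz):
    m=np.zeros((h*K,w*K),np.uint8)
    for b in (box(20,27,dz,18+dz),box(t,20,18+dz,66+dz)):
        p=(proj(n,place(q,b))-[x0,y0]+.5)*K-.5
        cv2.fillConvexPoly(m,cv2.convexHull(np.round(p*16).astype(np.int32)),1,shift=4)
    return cv2.resize(m.astype(np.float32),(w,h),interpolation=cv2.INTER_AREA)
def fit(ims,q0,t,dz=0,cams=("top","side"),thr=25):
    F={}
    for n in cams:
        c=proj(n,[q0[0],q0[1],33+dz])[0]; r=26 if n=="top" else 34
        x0,y0=(c-r).astype(int); cr=ims[n][y0:y0+2*r,x0:x0+2*r].astype(float)
        bg=np.median(cr.reshape(-1,3)[cr.reshape(-1,3).mean(1)>130],axis=0)
        F[n]=(np.clip((np.abs(cr-bg).max(2)-thr)/30,0,1),x0,y0,2*r,2*r)
    def cost(q):
        s=0
        for n,(m,*a) in F.items():
            S=sil(n,q,*a,t,dz); s+=1-np.minimum(S,m).sum()/np.maximum(S,m).sum()
        return s
    best=None
    for a in np.radians(np.arange(-40,41,10)):
        x0=np.array([q0[0],q0[1],q0[2]+a])
        r=minimize(cost,x0,method="Nelder-Mead",options=dict(initial_simplex=x0+np.array([[0,0,0],[8,0,0],[0,8,0],[0,0,.15]]),xatol=.05,fatol=1e-4))
        if best is None or r.fun<best.fun: best=r
    return best.x,best.fun
E
cat > a.py <<'E'
from h import *
ims={n:cv2.imread(f"pics/{n}0.png") for n in C}
T=np.array([[190,278],[179,386],[273,283],[263,388],[357,288],[350,397],[440,297],[434,401]])/4.28+[185,140]-.5
S=np.array([[295,445],[415,447],[300,376],[413,377],[303,313],[412,314],[305,253],[410,256]])/3.1+[240,165]-.5
L=[[x,y,6] for x in(-82.5,-27.5,27.5,82.5) for y in(37,-37)]
# rail x: +x towards sphere here is first => flip sign
L=[[-x,s*1.,z] for (x,y,z),s in zip(L,[-37,37]*4)]
for cams in (("top",),("side",),("top","side")):
    f=lambda q:np.concatenate([(proj(n,place(q,L))-(T if n=="top" else S)).ravel() for n in cams])
    r=least_squares(f,[350,180,1.57]); print("rail",cams,r.x.round(3),"rms px",np.sqrt((r.fun**2).mean()).round(2))
px=dict(lens=(273,160,6),cell=(305,157,10),pinhole=(285,260,6),green=(341,239,6),red=(250,262,6))
yaw=dict(lens=-1.1,cell=-1.45,pinhole=1.57,green=-1.1,red=1.4)
for k,(u,v,t) in px.items():
    p=back("top",(u,v),25)
    for cams in (("top",),("side",),("top","side")):
        if k=="green" and "side" in cams: continue
        q,c=fit(ims,[*p,yaw[k]],t,cams=cams); print(k,cams,q.round(2),round(c,3))
E
time python3 a.py
```

```text
rail ('top',) [472.392 316.334   1.502] rms px 0.57
rail ('side',) [472.667 319.312   1.504] rms px 0.67
rail ('top', 'side') [472.551 317.914   1.503] rms px 0.74
lens ('top',) [637.   272.97  -1.09] 0.19
lens ('side',) [637.9  275.99  -1.09] 0.494
lens ('top', 'side') [637.76 273.47  -1.08] 0.699
cell ('top',) [646.73 181.5   -1.41] 0.44
cell ('side',) [644.63 214.36  -0.68] 0.634
cell ('top', 'side') [647.25 181.53  -1.41] 1.085
pinhole ('top',) [357.77 238.76   1.58] 0.339
pinhole ('side',) [358.26 243.32   1.55] 0.42
pinhole ('top', 'side') [357.57 239.57   1.58] 0.787
green ('top',) [415.56  85.33  -1.18] 0.52
red ('top',) [354.86 330.43   1.37] 0.064
red ('side',) [355.07 332.43   1.39] 0.415
red ('top', 'side') [354.69 330.42   1.38] 0.489
real	0m4.152s
user	0m3.674s
sys	0m0.208s
```

```bash
python3 - <<'E'
from h import *
Q=dict(lens=(637,273,-1.09,6),cell=(646.7,181.5,-1.41,10),pin=(357.8,238.8,1.58,6),green=(415.6,85.3,-1.18,6))
outs=[]
im=cv2.imread("pics/top0.png")
for k,(x,y,a,t) in Q.items():
    c=proj("top",[x,y,30])[0]; x0,y0=(c-22).astype(int)
    I=cv2.resize(im[y0:y0+44,x0:x0+44],None,fx=9,fy=9,interpolation=cv2.INTER_CUBIC)
    for b in (box(20,27,0,18),box(t,20,26,66)):
        p=(proj("top",place((x,y,a),b))-[x0,y0]+.5)*9
        for i in range(8):
            for j in (1,2,4):
                if not i&j: cv2.line(I,p[i].astype(int),p[i|j].astype(int),(0,255,255),1)
    outs.append(I)
o=np.vstack([np.hstack(outs[:2]),np.hstack(outs[2:])]); cv2.imwrite("pics/ov.png",cv2.resize(o,(600,600)))
E
```

```text
(no output)
```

View pics/ov.png

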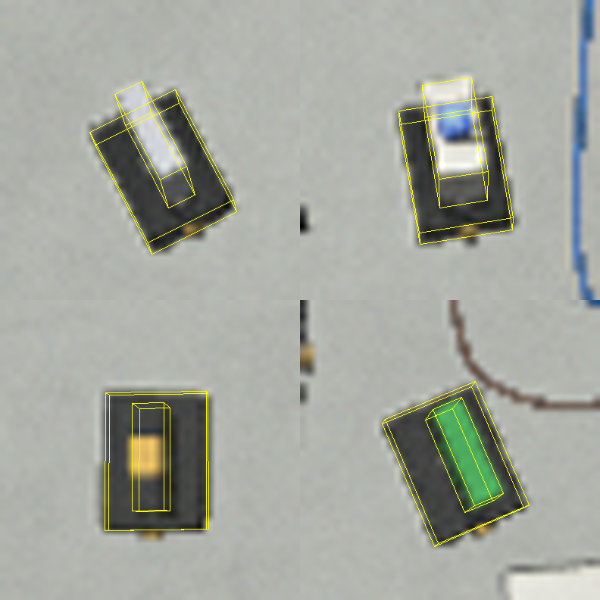

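Overlay: the foot boxes match to about half a pixel for the lens, cell, pinhole and green filter. Going for the lens first.

Request:
drive_tool --moves '[{"linear": [0.4545, -0.3234, -0.09], "rot": [0, 0, 0.777], "gripper": 0.5}, {"linear": [0.4545, -0.3234, -0.09], "rot": [0, 0, 0.777], "gripper": 0.5}, {"linear": [0.4545, -0.3234, -0.09], "rot": [0, 0, 0.777], "gripper": 0.5}, {"linear": [0.4545, -0.3234, -0.09], "rot": [0, 0, 0.777], "gripper": 0.5}, {"linear": [0.4545, -0.3234, -0.09], "rot": [0, 0, 0.777], "gripper": 0.5}, {"linear": [0.4545, -0.3234, -0.09], "rot": [0, 0, 0.777], "gripper": 0.5}, {"linear": [0.4545, -0.3234, -0.09], "rot": [0, 0, 0.777], "gripper": 0.5}, {"linear": [0.4545, -0.3234, -0.09], "rot": [0, 0, 0.777], "gripper": 0.5}, {"linear": [0.4545, -0.3234, -0.09], "rot": [0, 0, 0.777], "gripper": 0.5}, {"linear": [0.4545, -0.3234, -0.09], "rot": [0, 0, 0.777], "gripper": 0.5}, {"linear": [0.4545, -0.3234, -0.09], "rot": [0, 0, 0.777], "gripper": 0.5}, {"linear": [0.4545, -0.3234, -0.09], "rot": [0, 0, 0.777], "gripper": 0.5}, {"linear": [0.4545, -0.3234, -0.09], "rot": [0, 0, 0.777], "gripper": 0.5}, {"linear": [0.4545, -0.3234, -0.09], "rot": [0, 0, 0.777], "gripper": 0.5}, {"linear": [0.4545, -0.3234, -0.09], "rot": [0, 0, 0.777], "gripper": 0.5}, {"linear": [0.4545, -0.3234, -0.09], "rot": [0, 0, 0.777], "gripper": 0.5}, {"linear": [0.4545, -0.3234, -0.09], "rot": [0, 0, 0.777], "gripper": 0.5}]'

```text
clock: 1.52
position: [636.9, 274.3, 313.9]
orientation: [0.746, -3.05, -0.001]
ft_force: [-1.1, 0.7, -0.4]
finger_gap: 0.503
```

Request:
drive_tool --moves '[{"linear": [0, 0, -0.04], "gripper": 0.5}, {"linear": [0, 0, -0.08], "gripper": 0.5}, {"linear": [0, 0, -0.105], "gripper": 0.5}, {"linear": [0, 0, -0.11], "gripper": 0.5}, {"linear": [0, 0, -0.11], "gripper": 0.5}, {"linear": [0, 0, -0.11], "gripper": 1}, {"linear": [0, 0, -0.11], "gripper": 1}, {"linear": [0, 0, -0.11], "gripper": 1}, {"linear": [0, 0, -0.11], "gripper": 1}, {"linear": [0, 0, -0.11], "gripper": 1}, {"linear": [0, 0, -0.11], "gripper": 1}, {"linear": [0, 0, -0.11], "gripper": 1}, {"linear": [0, 0, -0.11], "gripper": 1}, {"linear": [0, 0, -0.11], "gripper": 1}]'

```text
schema error: expected keys rot, linear, gripper
```

Request:
drive_tool --moves '[{"rot": [0, 0, 0], "linear": [0, 0, -0.04], "gripper": 0.5}, {"rot": [0, 0, 0], "linear": [0, 0, -0.08], "gripper": 0.5}, {"rot": [0, 0, 0], "linear": [0, 0, -0.105], "gripper": 0.5}, {"rot": [0, 0, 0], "linear": [0, 0, -0.11], "gripper": 0.5}, {"rot": [0, 0, 0], "linear": [0, 0, -0.11], "gripper": 0.5}, {"rot": [0, 0, 0], "linear": [0, 0, -0.11], "gripper": 1}, {"rot": [0, 0, 0], "linear": [0, 0, -0.11], "gripper": 1}, {"rot": [0, 0, 0], "linear": [0, 0, -0.11], "gripper": 1}, {"rot": [0, 0, 0], "linear": [0, 0, -0.11], "gripper": 1}, {"rot": [0, 0, 0], "linear": [0, 0, -0.11], "gripper": 1}, {"rot": [0, 0, 0], "linear": [0, 0, -0.11], "gripper": 1}, {"rot": [0, 0, 0], "linear": [0, 0, -0.11], "gripper": 1}, {"rot": [0, 0, 0], "linear": [0, 0, -0.11], "gripper": 1}, {"rot": [0, 0, 0], "linear": [0, 0, -0.11], "gripper": 1}]'

```text
clock: 2.68
position: [638.5, 275.0, 208.0]
orientation: [-0.746, 3.047, 0.001]
ft_force: [-1.0, 2.0, 6.8]
finger_gap: 0.132
```

Request:
drive_tool --moves '[{"rot": [0, 0, 0], "linear": [0, 0, 0.02], "gripper": 1}, {"rot": [0, 0, 0], "linear": [0, 0, 0.05], "gripper": 1}, {"rot": [0, 0, 0], "linear": [0, 0, 0.08], "gripper": 1}, {"rot": [0, 0, -0.1], "linear": [-0.03, -0.007, 0.1], "gripper": 1}, {"rot": [0, 0, -0.2], "linear": [-0.06, -0.014, 0.1], "gripper": 1}, {"rot": [0, 0, -0.3], "linear": [-0.09, -0.021, 0.1], "gripper": 1}, {"rot": [0, 0, -0.4], "linear": [-0.12, -0.028, 0.1], "gripper": 1}, {"rot": [0, 0, -0.5], "linear": [-0.15, -0.034, 0.1], "gripper": 1}, {"rot": [0, 0, -0.548], "linear": [-0.1704, -0.0387, 0.1], "gripper": 1}, {"rot": [0, 0, -0.548], "linear": [-0.1704, -0.0387, 0.1], "gripper": 1}, {"rot": [0, 0, -0.548], "linear": [-0.1704, -0.0387, 0.1], "gripper": 1}, {"rot": [0, 0, -0.548], "linear": [-0.1704, -0.0387, 0.1], "gripper": 1}]'

```text
clock: 3.68
position: [467.6, 235.7, 305.8]
orientation: [0.105, 3.137, 0.001]
ft_force: [-0.7, 0.2, -0.7]
finger_gap: 0.127
```

```bash
python3 - <<'E'
from h import *
o=manip.observe(); print(o["clock"],o["position"],o["orientation"],o["ft_force"])
I=[]
for n in("top","side"):
    im=manip.snapshot(n)[:,:,::-1].copy(); cv2.imwrite(f"pics/{n}1.png",im)
    c=proj(n,[467,235,60])[0].astype(int)
    I.append(cv2.resize(im[c[1]-50:c[1]+50,c[0]-50:c[0]+50],(400,400),interpolation=cv2.INTER_CUBIC)); print(c)
cv2.imwrite("pics/v1.png",np.hstack(I))
E
```

```text
3.6833 [467.64481442 235.67147243 305.77849021] [1.05205508e-01 3.13733110e+00 1.21716123e-03] [-0.67726758  0.22428026 -0.71565183]
[285 217]
[355 226]
```

View pics/v1.png

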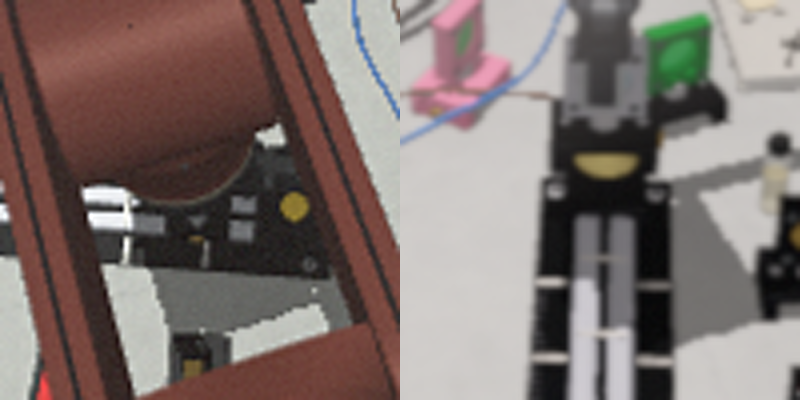

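Side crop: the held lens foot spans x 553–658 and the rail base 541–672, so it is centred on the rail. Lowering it.

Request:
drive_tool --moves '[{"rot": [0, 0, 0], "linear": [0, 0, -0.025], "gripper": 1}, {"rot": [0, 0, 0], "linear": [0, 0, -0.05], "gripper": 1}, {"rot": [0, 0, 0], "linear": [0, 0, -0.065], "gripper": 1}, {"rot": [0, 0, 0], "linear": [0, 0, -0.07], "gripper": 1}, {"rot": [0, 0, 0], "linear": [0, 0, -0.073], "gripper": 1}, {"rot": [0, 0, 0], "linear": [0, 0, -0.076], "gripper": 1}, {"rot": [0, 0, 0], "linear": [0, 0, -0.079], "gripper": 1}, {"rot": [0, 0, 0], "linear": [0, 0, -0.082], "gripper": 1}, {"rot": [0, 0, 0], "linear": [0, 0, -0.084], "gripper": 1}, {"rot": [0, 0, 0], "linear": [0, 0, -0.086], "gripper": 1}, {"rot": [0, 0, 0], "linear": [0, 0, -0.086], "gripper": 1}]'

```text
clock: 4.7
position: [467.4, 235.9, 220.0]
orientation: [0.106, 3.139, 0.001]
ft_force: [-2.3, -0.5, 5.2]
finger_gap: 0.126
```

Request:
drive_tool --moves '[{"rot": [0, 0, 0], "linear": [0, 0, -0.001], "gripper": 1}, {"rot": [0, 0, 0], "linear": [0, 0, -0.002], "gripper": 1}, {"rot": [0, 0, 0], "linear": [0, 0, -0.002], "gripper": 1}]'

```text
clock: 4.95
position: [467.6, 236.0, 219.9]
orientation: [0.106, 3.138, 0.001]
ft_force: [-8.7, -2.1, 21.2]
finger_gap: 0.128
```

```bash
cat > v.py <<'E'
import sys
from h import *
# crops of both views round a world point
k,x,y,r=sys.argv[1],*map(float,sys.argv[2:5]); I=[]
for n in("top","side"):
    im=manip.snapshot(n)[:,:,::-1].copy(); cv2.imwrite(f"pics/{n}{k}.png",im)
    c=proj(n,[x,y,50])[0].astype(int); r=int(r); print(n,"origin",c-r,"scale",200/r)
    I.append(cv2.resize(im[c[1]-r:c[1]+r,c[0]-r:c[0]+r],(400,400),interpolation=cv2.INTER_CUBIC))
cv2.imwrite(f"pics/v{k}.png",np.hstack(I))
E
python3 v.py 2 467 235 40
```

```text
top origin [245 178] scale 5.0
side origin [315 190] scale 5.0
```

View pics/v2.png

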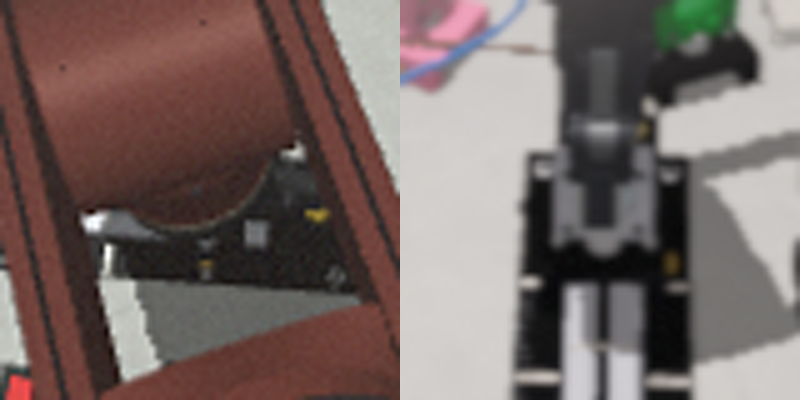

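Request:
drive_tool --moves '[{"rot": [0, 0, 0], "linear": [-0.001, 0, 0.001], "gripper": 1}, {"rot": [0, 0, 0], "linear": [-0.002, 0, 0.002], "gripper": 1}, {"rot": [0, 0, 0], "linear": [-0.002, 0, 0.002], "gripper": 1}]'

```text
clock: 5.3
position: [465.5, 235.9, 220.0]
orientation: [0.106, 3.137, 0.001]
ft_force: [-0.7, 0.2, 7.3]
finger_gap: 0.129
```

Request:
drive_tool --moves '[{"rot": [0, 0, 0], "linear": [0, 0, 0], "gripper": 0.6}, {"rot": [0, 0, 0], "linear": [0, 0, 0], "gripper": 0.6}, {"rot": [0, 0, 0], "linear": [0, 0, 0], "gripper": 0.6}, {"rot": [0, 0, 0], "linear": [0, 0, 0], "gripper": 0.6}, {"rot": [0, 0, 0], "linear": [0, 0, 0.03], "gripper": 0.6}, {"rot": [0, 0, 0], "linear": [0, 0, 0.07], "gripper": 0.6}, {"rot": [0, 0, 0], "linear": [0, 0, 0.11], "gripper": 0.6}, {"rot": [0, 0, 0], "linear": [0, 0, 0.12], "gripper": 0.6}]'

```text
clock: 5.97
position: [466.6, 236.3, 345.1]
orientation: [0.106, 3.131, 0.005]
ft_force: [1.6, -0.3, 1.3]
finger_gap: 0.402
```

Request:
drive_tool --moves '[{"rot": [0, 0, 0.077], "linear": [-0.04, 0.0017, -0.01], "gripper": 0.5}, {"rot": [0, 0, 0.077], "linear": [-0.08, 0.0034, -0.02], "gripper": 0.5}, {"rot": [0, 0, 0.077], "linear": [-0.107, 0.0045, -0.024], "gripper": 0.5}, {"rot": [0, 0, 0.077], "linear": [-0.107, 0.0045, -0.024], "gripper": 0.5}, {"rot": [0, 0, 0.077], "linear": [-0.107, 0.0045, -0.024], "gripper": 0.5}]'

```text
clock: 6.38
position: [356.5, 240.1, 313.7]
orientation: [0.017, -3.14, 0.001]
ft_force: [0.2, 0.6, 0.3]
finger_gap: 0.5
```

```bash
python3 v.py 3 430 237 50
```

```text
top origin [234 182] scale 4.0
side origin [323 180] scale 4.0
```

View pics/v3.png

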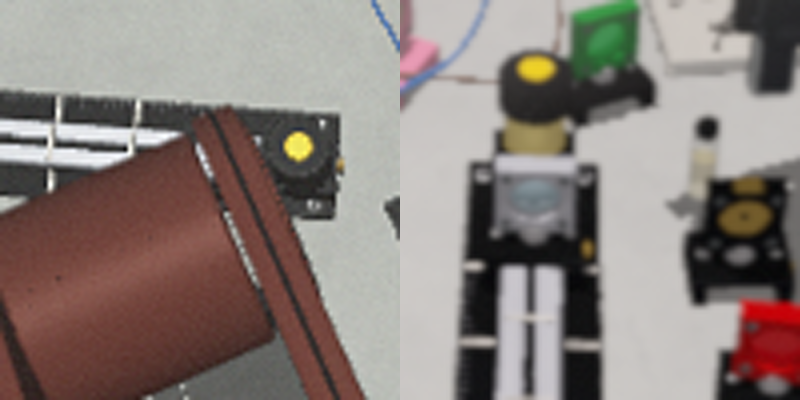

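```bash
cat > ov.py <<'E'
import sys
from h import *
# overlay seated model on a saved side picture, rail from the side view
k,lx,t=sys.argv[1],float(sys.argv[2]),float(sys.argv[3]); q=np.array([472.67,319.31,1.504])
s=place(q,[[lx,0,0]])[0]; s=[s[0],s[1],q[2]]; n="side"; im=cv2.imread(f"pics/{n}{k}.png")
c=proj(n,[*s[:2],40])[0]; o=(c-22).astype(int); I=cv2.resize(im[o[1]:o[1]+44,o[0]:o[0]+44],(600,600),interpolation=cv2.INTER_CUBIC); f=600/44
J=I.copy()
for b in (box(20,27,12,30),box(t,20,38,78)):
    p=(proj(n,place(s,b))-o+.5)*f
    for i in range(8):
        for j in (1,2,4):
            if not i&j: cv2.line(J,p[i].astype(int),p[i|j].astype(int),(0,255,255),1)
p=((proj(n,place(q,[[lx,-37,6],[lx,37,6]]))-o+.5)*f).astype(int); cv2.line(J,p[0],p[1],(255,0,255),1)
cv2.imwrite(f"pics/ov{k}.png",J[:,:])
E
python3 ov.py 3 -82.5 6
```

```text
(no output)
```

View pics/ov3.png

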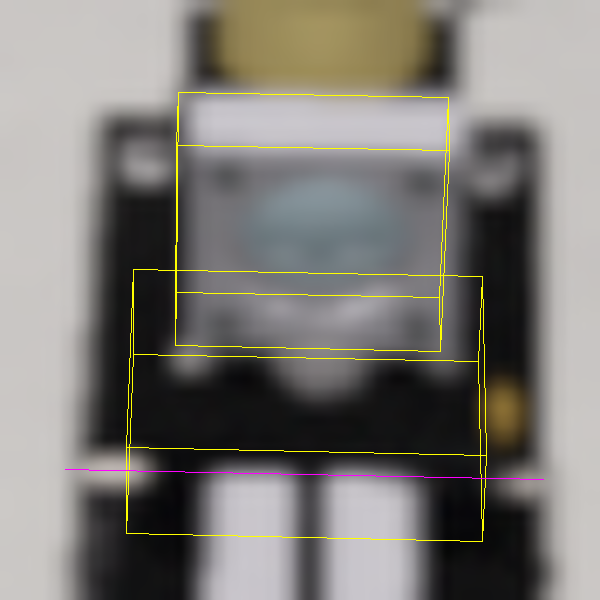

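Lens overlay: top edge, plate and groove line up with the model. It is seated on its line within about 1 mm. Now the pinhole.

Request:
drive_tool --moves '[{"rot": [0, 0, 0], "linear": [0, 0, -0.04], "gripper": 0.5}, {"rot": [0, 0, 0], "linear": [0, 0, -0.08], "gripper": 0.5}, {"rot": [0, 0, 0], "linear": [0, 0, -0.105], "gripper": 0.5}, {"rot": [0, 0, 0], "linear": [0, 0, -0.11], "gripper": 0.5}, {"rot": [0, 0, 0], "linear": [0, 0, -0.11], "gripper": 0.5}, {"rot": [0, 0, 0], "linear": [0, 0, -0.11], "gripper": 1}, {"rot": [0, 0, 0], "linear": [0, 0, -0.11], "gripper": 1}, {"rot": [0, 0, 0], "linear": [0, 0, -0.11], "gripper": 1}, {"rot": [0, 0, 0], "linear": [0, 0, -0.11], "gripper": 1}, {"rot": [0, 0, 0], "linear": [0, 0, -0.11], "gripper": 1}, {"rot": [0, 0, 0], "linear": [0, 0, -0.11], "gripper": 1}, {"rot": [0, 0, 0], "linear": [0, 0, -0.11], "gripper": 1}, {"rot": [0, 0, 0], "linear": [0, 0, -0.11], "gripper": 1}, {"rot": [0, 0, 0], "linear": [0, 0, -0.11], "gripper": 1}]'

```text
clock: 7.65
position: [358.9, 240.6, 206.4]
orientation: [-0.015, 3.138, 0.002]
ft_force: [-0.3, 0.1, 6.5]
finger_gap: 0.129
```

Request:
drive_tool --moves '[{"rot": [0, 0, 0], "linear": [0, 0, 0.02], "gripper": 1}, {"rot": [0, 0, 0], "linear": [0, 0, 0.05], "gripper": 1}, {"rot": [0, 0, 0], "linear": [0, 0, 0.08], "gripper": 1}, {"rot": [0, 0, -0.03], "linear": [0.025, 0.011, 0.1], "gripper": 1}, {"rot": [0, 0, -0.06], "linear": [0.055, 0.025, 0.1], "gripper": 1}, {"rot": [0, 0, -0.077], "linear": [0.085, 0.038, 0.1], "gripper": 1}, {"rot": [0, 0, -0.077], "linear": [0.105, 0.047, 0.1], "gripper": 1}, {"rot": [0, 0, -0.077], "linear": [0.1127, 0.0504, 0.1], "gripper": 1}, {"rot": [0, 0, -0.077], "linear": [0.1127, 0.0504, 0.1], "gripper": 1}, {"rot": [0, 0, -0.077], "linear": [0.1127, 0.0504, 0.1], "gripper": 1}, {"rot": [0, 0, -0.077], "linear": [0.1127, 0.0504, 0.075], "gripper": 1}, {"rot": [0, 0, -0.077], "linear": [0.1127, 0.0504, 0.05], "gripper": 1}, {"rot": [0, 0, -0.077], "linear": [0.1127, 0.0504, 0.035], "gripper": 1}, {"rot": [0, 0, -0.077], "linear": [0.1127, 0.0504, 0.03], "gripper": 1}, {"rot": [0, 0, -0.077], "linear": [0.1127, 0.0504, 0.026], "gripper": 1}]'

```text
clock: 8.9
position: [469.1, 289.9, 229.7]
orientation: [-0.106, -3.137, 0.002]
ft_force: [0.4, -1.0, -0.7]
finger_gap: 0.128
```

Request:
drive_tool --moves '[{"rot": [0, 0, 0], "linear": [0, 0, -0.003], "gripper": 1}, {"rot": [0, 0, 0], "linear": [0, 0, -0.006], "gripper": 1}, {"rot": [0, 0, 0], "linear": [0, 0, -0.009], "gripper": 1}, {"rot": [0, 0, 0], "linear": [0, 0, -0.012], "gripper": 1}, {"rot": [0, 0, 0], "linear": [0, 0, -0.0145], "gripper": 1}, {"rot": [0, 0, 0], "linear": [0, 0, -0.0145], "gripper": 1}]'

```text
clock: 9.4
position: [471.1, 290.8, 218.4]
orientation: [0.106, 3.139, 0.0]
ft_force: [-5.4, -2.0, 12.2]
finger_gap: 0.132
```

Request:
drive_tool --moves '[{"rot": [0, 0, 0], "linear": [-0.0015, 0, 0.001], "gripper": 1}, {"rot": [0, 0, 0], "linear": [-0.0015, 0, 0.001], "gripper": 1}, {"rot": [0, 0, 0], "linear": [-0.0015, 0, 0.001], "gripper": 0.65}, {"rot": [0, 0, 0], "linear": [-0.0015, 0, 0.001], "gripper": 0.65}, {"rot": [0, 0, 0], "linear": [-0.0015, 0, 0.001], "gripper": 0.65}, {"rot": [0, 0, 0], "linear": [-0.0015, 0, 0.001], "gripper": 0.65}, {"rot": [0, 0, 0], "linear": [-0.0015, 0, 0.03], "gripper": 0.65}, {"rot": [0, 0, 0], "linear": [-0.0015, 0, 0.07], "gripper": 0.65}, {"rot": [0, 0, 0], "linear": [-0.0015, 0, 0.11], "gripper": 0.65}, {"rot": [0, 0, 0], "linear": [-0.0015, 0, 0.1145], "gripper": 0.65}, {"rot": [0, 0, 0], "linear": [-0.0015, 0, 0.1145], "gripper": 0.65}]'

```text
clock: 10.32
position: [470.4, 291.0, 334.7]
orientation: [0.106, 3.133, 0.005]
ft_force: [0.2, 0.2, 0.1]
finger_gap: 0.349
```

Request:
drive_tool --moves '[{"rot": [0, 0, 0.08], "linear": [-0.01, -0.038, 0], "gripper": 0.5}, {"rot": [0, 0, 0.16], "linear": [-0.02, -0.076, 0], "gripper": 0.5}, {"rot": [0, 0, 0.24], "linear": [-0.03, -0.114, 0], "gripper": 0.5}, {"rot": [0, 0, 0.32], "linear": [-0.04, -0.152, 0], "gripper": 0.5}, {"rot": [0, 0, 0.4], "linear": [-0.05, -0.19, -0.01], "gripper": 0.5}, {"rot": [0, 0, 0.459], "linear": [-0.0535, -0.2039, -0.016], "gripper": 0.5}, {"rot": [0, 0, 0.459], "linear": [-0.0535, -0.2039, -0.016], "gripper": 0.5}, {"rot": [0, 0, 0.459], "linear": [-0.0535, -0.2039, -0.016], "gripper": 0.5}, {"rot": [0, 0, 0.459], "linear": [-0.0535, -0.2039, -0.016], "gripper": 0.5}]'

```text
clock: 11.07
position: [415.6, 87.0, 314.1]
orientation: [0.608, -3.081, -0.001]
ft_force: [0.5, 0.6, -0.6]
finger_gap: 0.503
```

```bash
python3 v.py 4 450 210 50
```

```text
top origin [244 174] scale 4.0
side origin [312 171] scale 4.0
```

View pics/v4.png

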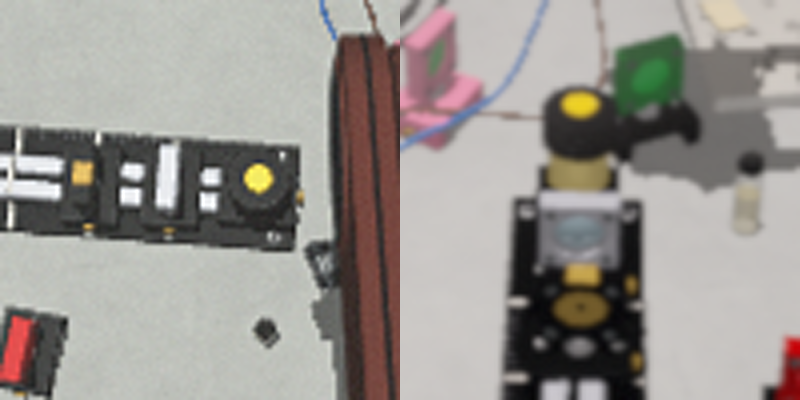

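Lens (top crop 168,180) and pinhole (83,185) stand squarely on the rail next to the lamp. Grasping the green filter.

Request:
drive_tool --moves '[{"rot": [0, 0, 0], "linear": [0, 0, -0.04], "gripper": 0.5}, {"rot": [0, 0, 0], "linear": [0, 0, -0.08], "gripper": 0.5}, {"rot": [0, 0, 0], "linear": [0, 0, -0.105], "gripper": 0.5}, {"rot": [0, 0, 0], "linear": [0, 0, -0.11], "gripper": 0.5}, {"rot": [0, 0, 0], "linear": [0, 0, -0.11], "gripper": 0.5}, {"rot": [0, 0, 0], "linear": [0, 0, -0.11], "gripper": 1}, {"rot": [0, 0, 0], "linear": [0, 0, -0.11], "gripper": 1}, {"rot": [0, 0, 0], "linear": [0, 0, -0.11], "gripper": 1}, {"rot": [0, 0, 0], "linear": [0, 0, -0.11], "gripper": 1}, {"rot": [0, 0, 0], "linear": [0, 0, -0.11], "gripper": 1}, {"rot": [0, 0, 0], "linear": [0, 0, -0.11], "gripper": 1}, {"rot": [0, 0, 0], "linear": [0, 0, -0.11], "gripper": 1}, {"rot": [0, 0, 0], "linear": [0, 0, -0.11], "gripper": 1}, {"rot": [0, 0, 0], "linear": [0, 0, -0.11], "gripper": 1}]'

```text
clock: 12.33
position: [416.5, 86.6, 206.2]
orientation: [-0.61, 3.079, -0.0]
ft_force: [-0.7, 0.5, 7.3]
finger_gap: 0.131
```

Request:
drive_tool --moves '[{"rot": [0, 0, 0], "linear": [0, 0, 0.02], "gripper": 1}, {"rot": [0, 0, 0], "linear": [0, 0, 0.055], "gripper": 1}, {"rot": [0, 0, 0], "linear": [0, 0, 0.095], "gripper": 1}, {"rot": [0, 0, 0], "linear": [0, 0, 0.125], "gripper": 1}, {"rot": [0, 0, 0], "linear": [0.004, 0.017, 0.13], "gripper": 1}, {"rot": [0, 0, -0.07], "linear": [0.011, 0.05, 0.13], "gripper": 1}, {"rot": [0, 0, -0.15], "linear": [0.02, 0.087, 0.13], "gripper": 1}, {"rot": [0, 0, -0.23], "linear": [0.028, 0.125, 0.13], "gripper": 1}, {"rot": [0, 0, -0.31], "linear": [0.036, 0.163, 0.13], "gripper": 1}, {"rot": [0, 0, -0.39], "linear": [0.045, 0.2, 0.13], "gripper": 1}, {"rot": [0, 0, -0.459], "linear": [0.053, 0.235, 0.13], "gripper": 1}, {"rot": [0, 0, -0.459], "linear": [0.0575, 0.255, 0.13], "gripper": 1}, {"rot": [0, 0, -0.459], "linear": [0.0575, 0.2587, 0.13], "gripper": 1}, {"rot": [0, 0, -0.459], "linear": [0.0575, 0.2587, 0.13], "gripper": 1}, {"rot": [0, 0, -0.459], "linear": [0.0575, 0.2587, 0.13], "gripper": 1}]'

```text
clock: 13.58
position: [472.8, 344.8, 334.3]
orientation: [-0.106, -3.139, 0.002]
ft_force: [-0.3, -0.4, -1.7]
finger_gap: 0.131
```

Request:
drive_tool --moves '[{"rot": [0, 0, 0], "linear": [0, 0, -0.03], "gripper": 1}, {"rot": [0, 0, 0], "linear": [0, 0, -0.065], "gripper": 1}, {"rot": [0, 0, 0], "linear": [0, 0, -0.09], "gripper": 1}, {"rot": [0, 0, 0], "linear": [0, 0, -0.1], "gripper": 1}, {"rot": [0, 0, 0], "linear": [0, 0, -0.104], "gripper": 1}, {"rot": [0, 0, 0], "linear": [0, 0, -0.107], "gripper": 1}, {"rot": [0, 0, 0], "linear": [0, 0, -0.11], "gripper": 1}, {"rot": [0, 0, 0], "linear": [0, 0, -0.113], "gripper": 1}, {"rot": [0, 0, 0], "linear": [0, 0, -0.116], "gripper": 1}, {"rot": [0, 0, 0], "linear": [0, 0, -0.1185], "gripper": 1}, {"rot": [0, 0, 0], "linear": [0, 0, -0.1185], "gripper": 1}]'

```text
clock: 14.5
position: [473.6, 345.5, 218.2]
orientation: [0.106, 3.139, 0.0]
ft_force: [-3.4, -3.2, 9.0]
finger_gap: 0.13
```

Seated at the expected height (218.2). Releasing.

Request:
drive_tool --moves '[{"rot": [0, 0, 0], "linear": [-0.001, 0, 0.001], "gripper": 1}, {"rot": [0, 0, 0], "linear": [-0.001, 0, 0.001], "gripper": 1}, {"rot": [0, 0, 0], "linear": [-0.001, 0, 0.001], "gripper": 0.65}, {"rot": [0, 0, 0], "linear": [-0.001, 0, 0.001], "gripper": 0.65}, {"rot": [0, 0, 0], "linear": [-0.001, 0, 0.001], "gripper": 0.65}, {"rot": [0, 0, 0], "linear": [-0.001, 0, 0.001], "gripper": 0.65}, {"rot": [0, 0, 0], "linear": [-0.001, 0, 0.03], "gripper": 0.65}, {"rot": [0, 0, 0], "linear": [-0.001, 0, 0.07], "gripper": 0.65}, {"rot": [0, 0, 0], "linear": [-0.001, 0, 0.11], "gripper": 0.65}, {"rot": [0, 0, 0], "linear": [-0.001, 0, 0.1185], "gripper": 0.65}, {"rot": [0, 0, 0], "linear": [-0.001, 0, 0.1185], "gripper": 0.65}]'

```text
clock: 15.42
position: [473.4, 346.1, 339.7]
orientation: [0.106, 3.132, 0.007]
ft_force: [0.1, 0.5, 0.0]
finger_gap: 0.353
```

Request:
drive_tool --moves '[{"rot": [0, 0, 0.04], "linear": [0.029, -0.027, 0], "gripper": 0.4}, {"rot": [0, 0, 0.08], "linear": [0.058, -0.054, 0], "gripper": 0.4}, {"rot": [0, 0, 0.12], "linear": [0.087, -0.081, 0], "gripper": 0.4}, {"rot": [0, 0, 0.16], "linear": [0.116, -0.108, 0], "gripper": 0.4}, {"rot": [0, 0, 0.2], "linear": [0.146, -0.136, -0.01], "gripper": 0.4}, {"rot": [0, 0, 0.229], "linear": [0.1747, -0.1628, -0.02], "gripper": 0.4}, {"rot": [0, 0, 0.229], "linear": [0.1747, -0.1628, -0.02], "gripper": 0.4}, {"rot": [0, 0, 0.229], "linear": [0.1747, -0.1628, -0.02], "gripper": 0.4}, {"rot": [0, 0, 0.229], "linear": [0.1747, -0.1628, -0.02], "gripper": 0.4}]'

```text
clock: 16.17
position: [646.2, 182.3, 312.5]
orientation: [0.251, -3.128, -0.0]
ft_force: [-0.3, 0.4, -0.3]
finger_gap: 0.6
```

Request:
drive_tool --moves '[{"rot": [0, 0, 0], "linear": [0, 0, -0.04], "gripper": 0.4}, {"rot": [0, 0, 0], "linear": [0, 0, -0.08], "gripper": 0.4}, {"rot": [0, 0, 0], "linear": [0, 0, -0.105], "gripper": 0.4}, {"rot": [0, 0, 0], "linear": [0, 0, -0.11], "gripper": 0.4}, {"rot": [0, 0, 0], "linear": [0, 0, -0.11], "gripper": 0.4}, {"rot": [0, 0, 0], "linear": [0, 0, -0.11], "gripper": 1}, {"rot": [0, 0, 0], "linear": [0, 0, -0.11], "gripper": 1}, {"rot": [0, 0, 0], "linear": [0, 0, -0.11], "gripper": 1}, {"rot": [0, 0, 0], "linear": [0, 0, -0.11], "gripper": 1}, {"rot": [0, 0, 0], "linear": [0, 0, -0.11], "gripper": 1}, {"rot": [0, 0, 0], "linear": [0, 0, -0.11], "gripper": 1}, {"rot": [0, 0, 0], "linear": [0, 0, -0.11], "gripper": 1}, {"rot": [0, 0, 0], "linear": [0, 0, -0.11], "gripper": 1}, {"rot": [0, 0, 0], "linear": [0, 0, -0.11], "gripper": 1}]'

```text
clock: 17.33
position: [648.1, 183.0, 208.0]
orientation: [-0.253, 3.126, 0.002]
ft_force: [-0.9, 2.5, 7.5]
finger_gap: 0.219
```

Request:
drive_tool --moves '[{"rot": [0, 0, 0], "linear": [0, 0, 0.02], "gripper": 1}, {"rot": [0, 0, 0], "linear": [0, 0, 0.055], "gripper": 1}, {"rot": [0, 0, 0], "linear": [0, 0, 0.095], "gripper": 1}, {"rot": [0, 0, 0], "linear": [-0.004, 0.005, 0.125], "gripper": 1}, {"rot": [0, 0, -0.02], "linear": [-0.018, 0.023, 0.13], "gripper": 1}, {"rot": [0, 0, -0.06], "linear": [-0.04, 0.051, 0.13], "gripper": 1}, {"rot": [0, 0, -0.1], "linear": [-0.063, 0.081, 0.13], "gripper": 1}, {"rot": [0, 0, -0.14], "linear": [-0.086, 0.11, 0.13], "gripper": 1}, {"rot": [0, 0, -0.18], "linear": [-0.109, 0.14, 0.13], "gripper": 1}, {"rot": [0, 0, -0.21], "linear": [-0.132, 0.17, 0.13], "gripper": 1}, {"rot": [0, 0, -0.229], "linear": [-0.154, 0.198, 0.13], "gripper": 1}, {"rot": [0, 0, -0.229], "linear": [-0.167, 0.215, 0.13], "gripper": 1}, {"rot": [0, 0, -0.229], "linear": [-0.1693, 0.2177, 0.13], "gripper": 1}, {"rot": [0, 0, -0.229], "linear": [-0.1693, 0.2177, 0.13], "gripper": 1}, {"rot": [0, 0, -0.229], "linear": [-0.1693, 0.2177, 0.13], "gripper": 1}]'

```text
clock: 18.58
position: [477.8, 399.8, 335.1]
orientation: [0.106, 3.139, -0.0]
ft_force: [0.4, -0.5, -1.8]
finger_gap: 0.219
```

Request:
drive_tool --moves '[{"rot": [0, 0, 0], "linear": [0, 0, -0.03], "gripper": 1}, {"rot": [0, 0, 0], "linear": [0, 0, -0.065], "gripper": 1}, {"rot": [0, 0, 0], "linear": [0, 0, -0.088], "gripper": 1}, {"rot": [0, 0, 0], "linear": [0, 0, -0.097], "gripper": 1}, {"rot": [0, 0, 0], "linear": [0, 0, -0.101], "gripper": 1}, {"rot": [0, 0, 0], "linear": [0, 0, -0.104], "gripper": 1}, {"rot": [0, 0, 0], "linear": [0, 0, -0.107], "gripper": 1}, {"rot": [0, 0, 0], "linear": [0, 0, -0.11], "gripper": 1}, {"rot": [0, 0, 0], "linear": [0, 0, -0.113], "gripper": 1}, {"rot": [0, 0, 0], "linear": [0, 0, -0.1165], "gripper": 1}, {"rot": [0, 0, 0], "linear": [0, 0, -0.1165], "gripper": 1}]'

```text
clock: 19.5
position: [478.1, 400.6, 219.9]
orientation: [0.106, 3.138, 0.002]
ft_force: [-1.0, -1.2, 5.0]
finger_gap: 0.22
```

Request:
drive_tool --moves '[{"rot": [0, 0, 0], "linear": [0, 0, 0], "gripper": 0.67}, {"rot": [0, 0, 0], "linear": [0, 0, 0], "gripper": 0.67}, {"rot": [0, 0, 0], "linear": [0, 0, 0], "gripper": 0.67}, {"rot": [0, 0, 0], "linear": [0, 0, 0], "gripper": 0.67}, {"rot": [0, 0, 0], "linear": [0, 0, 0.03], "gripper": 0.67}, {"rot": [0, 0, 0], "linear": [0, 0, 0.07], "gripper": 0.67}, {"rot": [0, 0, 0], "linear": [0, 0, 0.11], "gripper": 0.67}, {"rot": [0, 0, 0], "linear": [0, 0, 0.15], "gripper": 0.67}, {"rot": [0, 0, 0], "linear": [-0.02, 0.03, 0.18], "gripper": 0.67}, {"rot": [0, 0, 0], "linear": [-0.05, 0.06, 0.18], "gripper": 0.67}, {"rot": [0, 0, 0], "linear": [-0.08, 0.09, 0.18], "gripper": 0.67}, {"rot": [0, 0, 0], "linear": [-0.11, 0.12, 0.18], "gripper": 0.67}, {"rot": [0, 0, 0], "linear": [-0.14, 0.15, 0.18], "gripper": 0.67}, {"rot": [0, 0, 0], "linear": [-0.17, 0.18, 0.18], "gripper": 0.67}, {"rot": [0, 0, 0], "linear": [-0.2, 0.2, 0.18], "gripper": 0.67}, {"rot": [0, 0, 0], "linear": [-0.22, 0.22, 0.18], "gripper": 0.67}, {"rot": [0, 0, 0], "linear": [-0.22, 0.22, 0.18], "gripper": 0.67}]'

```text
clock: 20.92
position: [252.3, 623.3, 397.9]
orientation: [-0.097, -3.138, -0.002]
ft_force: [0.6, 0.1, 0.9]
finger_gap: 0.327
```

```bash
python3 v.py 5 440 300 55; python3 - <<'E'
# seated models over the top view (rail fit of the top view)
from h import *
n="top"; q=np.array([472.39,316.33,1.502]); im=cv2.imread("pics/top5.png"); o=np.array([190,185]); f=6
I=cv2.resize(im[185:250,190:320],None,fx=f,fy=f,interpolation=cv2.INTER_CUBIC)
J=I.copy()
for lx,t in((-82.5,6),(-27.5,6),(27.5,6),(82.5,10)):
    s=place(q,[[lx,0,0]])[0]; s=[s[0],s[1],q[2]]
    for b in (box(20,27,30,30),box(t,20,78,78)):
        h=cv2.convexHull(((proj(n,place(s,b))-o+.5)*f).astype(np.int32)); cv2.polylines(J,[h],True,(0,255,255),1)
cv2.imwrite("pics/fin.png",J); print(J.shape)
E
```

```text
top origin [205 173] scale 3.6363636363636362
side origin [316 197] scale 3.6363636363636362
(390, 780, 3)
```

View pics/v5.png

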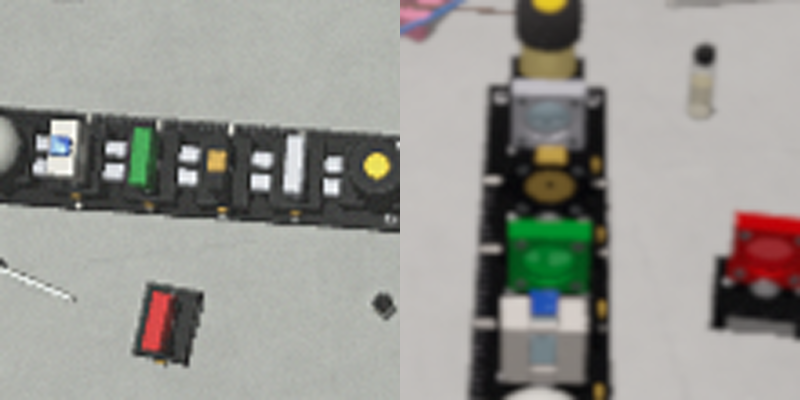

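View pics/fin.png

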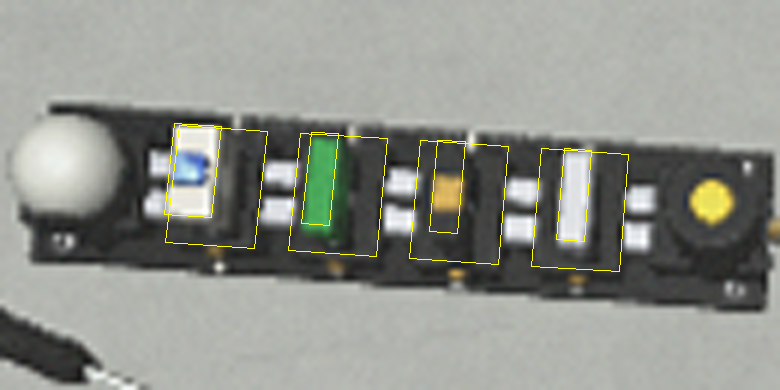

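```bash
python3 - <<'E'
from h import *
im=cv2.imread("pics/top5.png").mean(2).astype(np.float32); q=np.array([472.39,316.33,1.502])
xs=np.arange(-125,126,.25)
for z in(24,30):
    pr=[]
    for y in(-9,-7,7,9):
        p=proj("top",place(q,np.c_[xs,np.full(len(xs),y),np.full(len(xs),z)])).astype(np.float32)
        pr.append(cv2.remap(im,p[:,:1],p[:,1:],cv2.INTER_LINEAR).ravel())
    a=np.mean(pr,0); h=(a.max()+a.min())/2; b=(a>h).astype(int); d=np.diff(b)
    print(z,"rise",xs[1:][d>0],"fall",xs[1:][d<0])
print("expected rise(z30)",[-62.5,-7.5,47.5,102.5],"fall(z24)",[-102.5,-47.5,7.5,62.5])
E
```

```text
24 rise [-115.    -86.    -63.     -7.5    47.75   84.75] fall [-102.5   -72.25  -47.75    6.75   62.5   115.25]
30 rise [-115.25  -86.5   -63.25   -8.25   46.5    83.25] fall [-103.    -72.75  -48.25    5.75   61.25  113.75]
expected rise(z30) [-62.5, -7.5, 47.5, 102.5] fall(z24) [-102.5, -47.5, 7.5, 62.5]
```

All foot edges lie within about 1 mm of the expected positions, so I am handing in.

```bash
python3 -c "
from plant import manip
print(manip.finish_job(), manip.observe()['clock'])"
```

```text
the job is handed in; nothing more can be done
the job is handed in; nothing more can be done
```

The light path is set up and handed in at about 21 s of the 83 s allowed. From lamp to sphere the order is lens, pinhole, green filter, sample cell, one holder at each white line.

- **Position:** in the last top picture, the edges of all four feet were within about 1 mm of where they should be along the rail. All four holders stand upright and square.
- **Seating:** each holder came to rest 12 mm above its starting height, as a seated holder should. The highest contact force I read was about 23 N, while pressing the lens down.
- **Left alone:** I did not touch the red filter, the vial or the pink look-alike. The red filter and vial still stand in the last pictures.
- **Disagreements:** the two cameras differed by about 3 mm along the rail, so I worked from their average. In the last top overlay the green plate looked about 1.5 mm off the model, but its foot edges were not.

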